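# Lift the check weight off the balance with tongs

### The job

The balance on the kettle inspection bench has to be zeroed: pick up the spring tongs by their two arms, close their jaws on the check weight that stands on the balance's pan, lift it straight off and finish while still holding it in the tongs, upright and still, about 10 cm above the pan. The robot itself must never touch the weight, do not lean on the balance, do not drop or topple the weight, and leave everything else on the bench where it is.

Things in the scene. Friction and masses are not known exactly. Their poses are not given: they have to be found in the camera images.
- tongs: Bare-steel spring tongs, about 90 g, lying on their side on the bench: 210 mm long, 26 mm tall, 57 mm across the arms relaxed. Origin: underside, centre line, midway between hinges and jaws, the place to grip; x to the jaws, z up. Closed rear end (bow), 30 mm wide, at x = -107 to -81 mm. Flat grip stretches of the arms, 4 mm thick, at x = -33 to +33 mm. Both arms always move alike.
- jaws (a point): point midway between the two jaws: 85 mm ahead of the tongs' origin along x, 13 mm above their underside. The jaws are rubber-lined shallow Vs, 16 mm tall (5 to 21 mm above the underside), 34 mm long, about 64 mm apart relaxed; the gap closes 2 mm for each 1 mm that the grip is squeezed narrower. Holding a 30 mm piece, the arms are about 39 mm across at the grip and nearly parallel there.
- tongs_left: left arm of the tongs (+y side), a 26 mm tall steel strip with a jaw at its end; origin on its hinge at x = -85, y = +10 mm in the tongs' frame. The spring pushes it outward with about 7 N at the grip when relaxed, 8 N when the grip is 6 mm narrower in all, 10 N when 17 mm narrower. Squeezed some 6 mm, the tongs can be carried with the jaws still about 52 mm apart.
- tongs_right: right arm of the tongs (-y side), the mirror image of the left one; origin on its hinge at x = -85, y = -10 mm in the tongs' frame
- weight: The check weight: a polished steel weight of 200 g standing on the balance's pan. Cylinder 30 mm across and 30 mm tall, a narrow neck above it and a knob 20 mm across, 47 mm tall in all. Origin: centre of its underside; z is its upright axis.
- weight_mid (a point): point on the check weight's axis 18 mm above its underside: a good height for the middle of the jaws
- balance: Fixed bench balance: low white housing 190 mm (x) by 160 mm (y), 45 mm tall, dark display and two keys near its -x edge (48 mm at most). Origin: centre of its underside. A round steel pan, 80 mm across and 8 mm thick, stands on a thin stem with a 17 mm gap over the housing; its top is 70 mm above the bench, its centre 20 mm along +x from the origin.
- pan (a point): centre of the top of the balance's pan, 70 mm above the bench
- big_weight: bystander: a larger weight of the same shape, 42 mm across and 64 mm tall, in a low wooden box on the bench; origin at its underside
- small_weight: bystander: a smaller weight of the same shape, 20 mm across and 29 mm tall, in the same wooden box; origin at its underside
- kettle_lid: bystander: round white kettle lid with a knob, 90 mm across, 28 mm tall, on the bench
- tape: bystander: roll-shaped cardboard ring, 90 mm across, 19 mm tall, on the bench
- jar: bystander: clear jar with lid, 56 mm across, 75 mm tall
- screwdriver: bystander: screwdriver lying on the bench
- cup: bystander: steel cup 72 mm across, 85 mm tall, on the bench
Things that resemble listed ones, but are neither listed nor needed, are in the scene too. Leave any red or turquoise look-alike of the weight alone.

How it is judged (in metres and radians):
On the way, in this order (a step that is already met when the one before it is completed fails the run):
1. the tongs are held in the fingers, clear of the bench, with the weight still standing on the pan (contact force between the fingers and tongs above 1 N and height (world z) of tongs above 0.02 m and z of weight in the frame of pan below 0.008 m and horizontal distance between weight and pan below 0.04 m), for 0.2 s.
2. both jaws are closed on the weight while it stands on the pan (contact force between each of tongs_left, tongs_right and weight above 0.7 N and contact force between the fingers and tongs above 1 N and z of weight in the frame of pan below 0.012 m), for 0.1 s.
At the end, for the whole second after the job is handed in: Fingers grip the tongs (over 1 N), each jaw presses the weight (over 0.7 N), mid-weight within 22 mm of mid-jaws; weight 50-200 mm above the pan, within 60 mm of its centre sideways, tilt under 0.3 rad, under 20 mm/s, not touched by robot or balance; tongs clear of the balance (contact force between each of tongs_left, tongs_right and weight above 0.7 N and contact force between the fingers and tongs above 1 N and z of weight in the frame of pan between 0.05 and 0.2 m and horizontal distance between weight and pan below 0.06 m and angle between weight's own z axis and vertical below 0.3 rad and distance between weight_mid and jaws below 0.022 m and linear speed of weight below 0.02 m/s and contact force between weight and the arm below 0.1 N and contact force between weight and the fingers below 0.1 N and contact force between each of weight, tongs and balance below 0.05 N); the arm keeps its last pose, push and grip.
It fails at once if the robot touches the check weight (contact force between any of the fingers, the arm and weight above 0.2 N).
It fails at once if the check weight is toppled (tilted more than 0.6 rad) or falls below the pan (angle between weight's own z axis and vertical above 0.6 rad or z of weight in the frame of pan below -0.012 m).
It fails at once if the robot or the tongs lean on the balance with more than 15 N (contact force between any of the arm, the fingers, tongs and balance above 15 N).
It fails at once if another thing on the bench is moved by more than 15 mm (distance of any of big_weight, small_weight, kettle_lid, tape, jar, screwdriver, cup from where it was at the start of the episode above 0.015 m).
It also fails if it takes over 48 s, if anything falls off the work surface, if the arm or the gripper's body presses on something with over 40 N, if the wrist force passes 120 N, or if a joint passes its speed limit or range.

### The arm

A 6-joint arm with a two-finger parallel gripper is mounted at the origin on the work surface. World frame = base frame: x ahead of the robot, y to its left, z up, the work surface at z = 0. Lengths are in mm, angles in rad, forces in N, time in s.
With the tool pointing down it reaches from about 275 to 750 mm from the base axis. Payload 10.2 kg.
Tool frame: the origin (TCP) lies midway between the tips of the shut fingers; the grasp point (between the pads) lies 19 mm behind it; x points along the fingers, y is the direction in which the jaws open and shut, and the axes are right-handed (so a half turn about x gives the same grasp; the last joint's range is limited). The gripper opens to 88 mm and grips with 3 to 60 N. Pads are 18 mm wide; open, the fingers measure 123 mm over their backs; the gripper's body (75 mm by 187 mm) begins 45 mm behind the grasp point.
Start: joints at [-0.223, 0.313, 1.498, -0, 1.331, -0.223], TCP at [525.006, -0.014, 238.72] pointing down, gripper open.
Joint ranges: [-2.94, 2.94], [-0.97, 2.17], [0.19, 2.56], [-1.23, 4.37], [0.02, 3.11], [-2.88, 2.88]. Speed limits (rad/s): [2.39, 2.39, 3.01, 3.14, 3.14, 3.14].

### API

Orientations are given as a rotation vector (axis times angle).
In Python, from workcell import * gives the robot as it stands.
- The arm moves only by the tool servo_tool, never from a script. Its argument "deltas" is a list that holds one entry, the list of rows, each a list of 5 numbers: the shift along the tool's x, y, z in mm, then the turn about the tool's x in degrees, then the closure in counts, from 0 (fully open) to 255 (shut). In form: [[[dx, dy, dz, yaw, grip], ...]]. A call has 1 to 5 rows; each row shifts and turns the pose as measured when the row begins, along the tool's axes as they then stand; what a row does not reach is not made up. A row lasts 1/8 s, in which the tool goes at most 62.5 mm and 10.7 degrees, less where a joint would pass 70% of its speed; a pose out of reach is approached as far as the arm can. A call with a gripper value outside its range is refused whole. The fingers move at their own pace and stop on an object; "force" is the grip in N (left out, the last holds). Time passes only in rows, so rows that do not move let the fingers close. It gives the time, the measured TCP pose, the force and the opening at its end, in the units of the state.
- sense(): the state, without advancing time (a new reading comes with each control period).
- get_image(name): name is "scene" or "side" or "wrist"; returns (picture, depth): 400x640x3 uint8, red, green, blue; 400x640 float32, mm along the optical axis (not along the pixel's ray), 0 where there is no reading.
- camera_params(name): a dict with "fx", "fy", "cx", "cy" (pixels), "rvec" (rotation vector, rad) and "tvec" (3), from world to camera coordinates, as OpenCV has them. Camera axes: x right, y down, z forward; pixel columns grow to the right and rows downward; lengths in mm; the calibration is good to about 2 mm. The wrist camera is an equidistant fisheye: a pixel r from the principal point sees the ray r / f radians off the axis. A picture is of the moment at which its call begins: read the wrist's pose just before it. camera_params takes no time and is no camera call; for the wrist camera it gives the pose at the moment of the call.
- close_job(): hands the job in, once; it reports no verdict.
Trained networks look in the newest picture that a camera, given by its name, has taken for a name from the list of things; names that differ only in an ending like _2 or _b are one class to them, and where a whole thing is asked for, a point or a joint stands for the part that bears it (a point fixed in the world has none). Each returns a list of dicts, best first, with "p" (0 to 1); they miss things now and then, are a little off and sometimes report something else, mostly with a low value. They report only what shows in the picture. A call takes as long as a camera call. They do not tell look-alikes from the thing itself.
- masks_of(query, camera): "mask" (400x640 bool, what is visible of it) and "rect" ([left, top, right, bottom] in pixels, round what is visible of it).
- tip_of(query, camera): "pixel" ([row, column] in pixels: a listed point, or the origin of a listed thing).
The state is a dict: "time_s": time; "q": joint angles; "joint_velocities": joint speeds; "effort": joint torques, N m; "position": TCP position; "ee_rot": TCP orientation; "ft_force": force on the tool from outside, world axes, zero at the start; "torque": the same for the moment, N m; "width": finger opening in mm.
Only numpy, scipy, OpenCV 4.12 (cv2) and the standard library are available. Lean on these libraries where they do the work, as an engineer would, in place of code of your own. Each camera call takes 0.05 s, during which the arm holds its last target. There are 200 camera calls.

## Working session

There is one attempt and no reset: what is moved stays moved. The work goes in short steps, Python scripts to look and compute and a tool call to move; the robot and the scene stay as the last step left them, time stands still between calls to the robot, and variables do not carry over. Pictures are saved under pics/ and viewed, about 8 in all and at most 12, crops included, and the job is handed in when it is done.

Besides the shell and the picture viewer there is one more tool, called after "Request:" as a command line: name --argument value ..., lists and objects as JSON in quotes. servo_tool: Moves the arm, as the interface text tells. Its arguments: {"type":"object","properties":{"deltas":{"type":"array"},"force":{"type":"number"}},"required":["deltas"]}

```bash
mkdir -p pics
cat > h.py <<'E'
from workcell import *
import numpy as np, cv2
def cam(n):
    p=camera_params(n); R=cv2.Rodrigues(np.array(p["rvec"],float))[0]; return p,R,np.array(p["tvec"],float).ravel()
def world(n,u,v,d):  # pinhole cams
    p,R,t=cam(n); u,v,d=map(np.asarray,(u,v,d))
    c=np.stack([(u-p["cx"])/p["fx"]*d,(v-p["cy"])/p["fy"]*d,d],-1)
    return (c-t)@R
def save(n,im): cv2.imwrite("pics/"+n+".png",im[:,:,::-1])
E
python3 - <<'E'
from h import *
np.set_printoptions(precision=1,suppress=True)
s=sense();print(s["position"],s["ee_rot"],s["width"],s["time_s"])
ims=[]
for n in("scene","side"):
    im,d=get_image(n);save(n,im);np.save(n+"_d.npy",d)
    for q in("tongs","weight","balance"):
        for m in masks_of(q,n)[:4]:
            k=m["mask"]&(d>0);v,u=np.nonzero(k)
            if len(v)==0: continue
            w=world(n,u,v,d[k]);print(n,q,round(m["p"],2),m["rect"],"med",np.median(w,0),"lo",np.percentile(w,2,0),"hi",np.percentile(w,98,0))
    for q in("tongs","jaws","weight","pan","weight_mid"):
        print(n,q,[(round(t["p"],2),np.array(t["pixel"]),world(n,t["pixel"][1],t["pixel"][0],d[int(t["pixel"][0]),int(t["pixel"][1])])) for t in tip_of(q,n)[:3]])
E
```

```text
[524.8   0.  238.1] [ 1.2  1.2 -1.2] 88.18740964140981 0.0
scene tongs 0.77 [338.2, 218.2, 372.1, 278.6] med [572.9 166.1  23.3] lo [502.9 134.1   3.8] hi [698.7 244.9  29.9]
scene tongs 0.64 [237.1, 159.0, 298.3, 215.3] med [ 608.8 -168.4   45.3] lo [ 488.5 -276.7    1.7] hi [691.1 -86.1  73.4]
scene weight 0.62 [317.6, 165.4, 323.1, 177.3] med [425.8 -92.2  24.6] lo [ 409.8 -107.5   -0. ] hi [518.8 -28.8 160.5]
scene weight 0.57 [219.3, 166.2, 232.2, 183.5] med [ 635.4 -344.2   28.4] lo [ 616.7 -371.1   -0.6] hi [ 646.3 -335.3   49.3]
scene balance 0.97 [238.4, 158.8, 300.7, 217.7] med [ 609.4 -165.6   45.4] lo [ 488.5 -270.1   13. ] hi [690.5 -86.   72.5]
scene balance 0.49 [421.7, 274.1, 447.9, 304.6] med [606.6 419.3  67.2] lo [571.  394.3   8.7] hi [618.9 442.5  78.8]
scene tongs [(0.6, array([250.2, 361. ]), array([591.1, 181.4,   4.1]))]
scene jaws [(0.89, array([271.2, 354.1]), array([661.4, 202.6,  -0.4]))]
scene weight [(0.68, array([182.6, 269. ]), array([ 600.7, -165. ,   84.2])), (0.54, array([178.4, 226.1]), array([ 631.5, -333.7,   16.5])), (0.5, array([171.4, 318.6])
[... 986 characters left out ...]
9.8,  -2.7])), (0.42, array([266.2, 368. ]), array([ 571.2, -208.5,   45.4]))]
side jaws [(0.61, array([148.2, 328.1]), array([567.9,  -8.9, 255.8])), (0.52, array([270.2, 367.9]), array([ 566.4, -216.7,   43.5]))]
side weight [(0.66, array([250.1, 365.8]), array([ 577.5, -183.3,   75.4])), (0.61, array([267.3, 291.7]), array([ 414. , -116.9,   19.7])), (0.54, array([316.3, 419.2]), array([ 617.6, -356.7,   21.5]))]
side pan [(0.74, array([246.7, 373. ]), array([ 588.7, -193.8,   97. ]))]
side weight_mid [(0.74, array([245. , 372.6]), array([ 589.2, -190.8,   99.5])), (0.68, array([310.9, 423.9]), array([ 624.9, -357.3,   43.8])), (0.63, array([264., 291.]), array([ 414.6, -112.9,   28.9]))]
```

Run:
```python
from h import *
a=cv2.imread("pics/scene.png");b=cv2.imread("pics/side.png")
cv2.imwrite("pics/a.png",cv2.resize(a[120:320,190:460],(800,592),interpolation=3))
cv2.imwrite("pics/b.png",cv2.resize(b[130:340,220:500],(800,600),interpolation=3))
```

```text
(no output)
```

View pics/a.png

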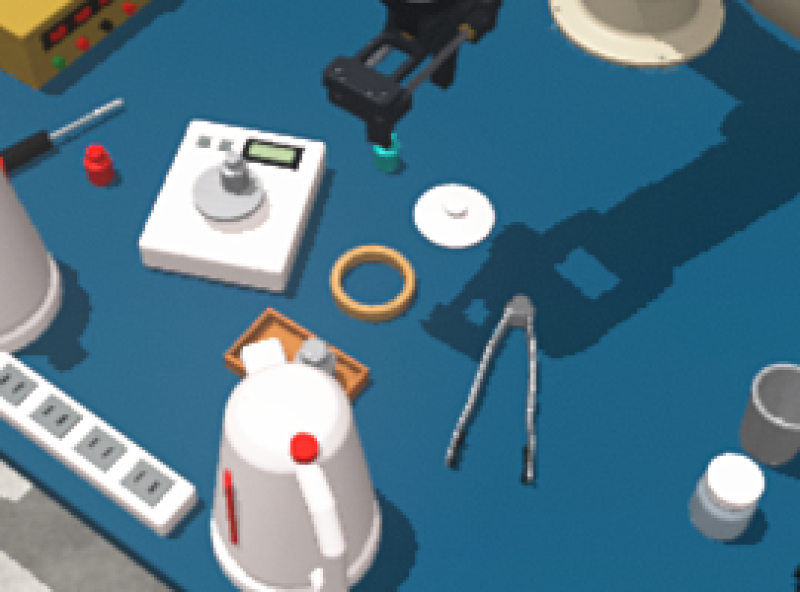

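View pics/b.png

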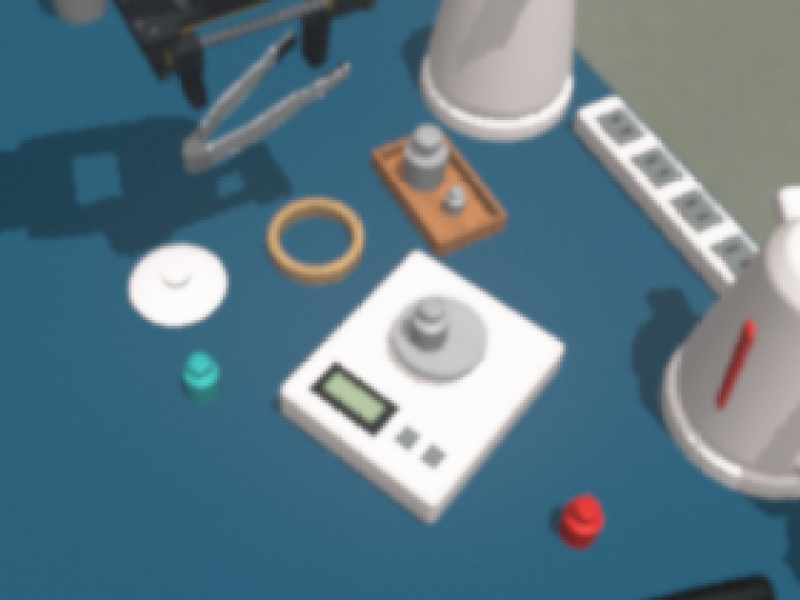

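Run:
```python
from h import *
np.set_printoptions(precision=1,suppress=True)
G=np.zeros((600,500,3),np.uint8)
hm={}
for n in("scene","side"):
    im=cv2.imread(f"pics/{n}.png");d=np.load(n+"_d.npy");v,u=np.nonzero(d>0);w=world(n,u,v,d[d>0]);c=im[v,u]
    o=np.argsort(w[:,2]);w=w[o];c=c[o]
    hm[n]=w
    # tongs: box region, 8<z<32
    k=(w[:,0]>470)&(w[:,0]<720)&(w[:,1]>100)&(w[:,1]<270)&(w[:,2]>14)&(w[:,2]<34)
    P=w[k]; print(n,len(P), np.median(P,0))
    if len(P)>20:
        m=P[:,:2].mean(0);_,_,V=np.linalg.svd(P[:,:2]-m);a=V[0]*np.sign(V[0][0]);b=np.array([-a[1],a[0]])
        s=(P[:,:2]-m)@a; print("axis",a,np.degrees(np.arctan2(a[1],a[0])),"mean",m,"s",np.percentile(s,[0,1,50,99,100]))
        for lo in range(-110,120,20):
            q=(s>=lo)&(s<lo+20)
            if q.sum():tt=((P[q,:2]-m)@b);print(lo,q.sum(),tt.min(),tt.max())
    # weight
    k=(w[:,0]>560)&(w[:,0]<640)&(w[:,1]>-230)&(w[:,1]<-140)
    for lo,hi in((66,74),(82,98),(108,124)):
        q=w[k&(w[:,2]>lo)&(w[:,2]<hi)];print(n,lo,len(q),q.min(0),q.max(0),q.mean(0)) if len(q) else None
    px=((w[:,0]-300)/500*600).astype(int);py=((450-w[:,1])/900*500).astype(int)
    ok=(px>=0)&(px<600)&(py>=0)&(py<500)
    for x,y,z in zip(px[ok],py[ok],w[ok,2]):
        G[y if y<500 else 0,x] if 0 else None
    for lo in range(-450,500,60):
        r=""
        for x in range(300,800,50):
            q=(w[:,1]>=lo)&(w[:,1]<lo+60)&(w[:,0]>=x)&(w[:,0]<x+50)
            r+="%5d"%(w[q,2].max() if q.any() else -1)
        print(lo,r)
```

```text
scene 264 [592.2 166.1  23.8]
axis [0.9 0.4] 23.23550833254715 mean [592.2 176.6] s [-102.4  -98.2    0.5  104.7  106.1]
-110 18 -9.011274774415474 13.447804414887152
-90 52 -13.846805470226677 15.15223672075953
-70 18 -17.99571375803593 18.994189347751714
-50 20 -23.808174990922712 22.240833767164784
-30 13 -24.849349433132044 25.70929875963214
-10 20 -27.747758921278265 28.010332870920752
10 22 -29.88776491646915 31.028602900272283
30 19 -33.66314746868736 31.505363376083576
50 18 -36.16927670123717 36.93247924110633
70 35 -38.97455466549148 39.53119678806553
90 29 -41.00371396184226 40.15168878022995
scene 66 282 [ 562.2 -219.2   66.1] [ 639.9 -140.7   73.8] [ 607.6 -175.5   70.2]
scene 82 31 [ 580.4 -184.2   82.1] [ 606.  -161.    97.6] [ 597.3 -169.1   90.8]
scene 108 31 [ 577.2 -187.9  108.4] [ 599.1 -166.3  120.7] [ 591.4 -175.5  115.4]
-450     6    7    7    6   17   20   27   32    4  212
-390     9    6    8    7    7    5   51    8    8  223
-330     5    9    6    6   49   48    8    6    7  223
-270     4    5    5   45   53   73   73   50   30  101
-210    -1    6    6
[... 1720 characters left out ...]
    4   46   50   72   71   48    3   82
-210     4    4    2   49   50  118  100   49    3    3
-150     2    3   48   47   49   71   72   47    4    4
-90     3  544  551  546  536  513  346   25   36    3
-30   610  593  572  548  529  523  347   69   71  204
30   614  596  571  551  540  529  345   46   65  220
90     3    5    3   26   27   28   25    4    4  219
150     3    3    4    3   29   29   28   23   21   17
210     3    4    4    3    2    3   26   22    3    3
270     3    3    3    6    2    4    3    4    4    0
330     4    4    3   85   86   73   46   -1    0   -1
390     3    3    2   85   86   77   77   -1   -1    3
450     4    4    2   98   93   67   41   -1   -1    1
```

Request:
servo_tool --deltas '[[[0,24,-58,0,0],[0,24,-58,0,0],[0,24,-58,0,0],[0,0,0,10,0],[0,0,0,10,0]]]' --force 50

```text
time_s: 1.52
position: [598.9, 177.4, 238.1]
ee_rot: [1.47, 1.016, -1.47]
ft_force: [0.0, 0.4, 1.1]
width: 88.2
```

Request:
servo_tool --deltas '[[[0,0,0,10,0],[0,0,0,10,0],[0,0,0,10,0],[0,0,0,10,0],[0,0,0,6,0]]]'

```text
time_s: 2.15
position: [598.8, 178.0, 237.3]
ee_rot: [2.012, 0.387, -2.014]
ft_force: [-0.2, -0.1, 0.8]
width: 87.8
```

```bash
cat >> h.py <<'E'
def wworld(u,v,d,P):
    p,R,t=P
    K=np.array([[p["fx"],0,p["cx"]],[0,p["fy"],p["cy"]],[0,0,1]],float)
    q=cv2.fisheye.undistortPoints(np.stack([u,v],-1).astype(float)[None],K,np.zeros(4))[0]
    return (np.c_[q*d[:,None],d]-t)@R
def wproj(X,P):
    p,R,t=P
    K=np.array([[p["fx"],0,p["cx"]],[0,p["fy"],p["cy"]],[0,0,1]],float)
    return cv2.fisheye.projectPoints(np.asarray(X,float)[None],cv2.Rodrigues(R)[0],t,K,np.zeros(4))[0][0]
def rel(target,heading):
    s=sense();R=cv2.Rodrigues(np.array(s["ee_rot"],float))[0]
    h=np.degrees(np.arctan2(-R[1,2],-R[0,2]))
    print("pos",s["position"],"heading",round(h,2),"delta",(np.array(target)-s["position"])@R,"yaw",round(h-heading,2),"w",s["width"],"t",s["time_s"],"xaxis",R[:,0])
E
python3 - <<'E'
from h import *
np.set_printoptions(precision=1,suppress=True)
P=cam("wrist");im,d=get_image("wrist");v,u=np.nonzero((d>0)&(d<600));w=wworld(u,v,d[v,u],P)
k=(w[:,0]>470)&(w[:,0]<720)&(w[:,1]>100)&(w[:,1]<270)&(w[:,2]>14)&(w[:,2]<34)
Q=w[k];o=np.array([596,176.]);
for it in range(2):
    m=Q[:,:2].mean(0) if it==0 else m
    _,_,V=np.linalg.svd(Q[:,:2]-m);a=V[0]*np.sign(V[0][0]);b=np.array([-a[1],a[0]])
s=(Q[:,:2]-m)@a;t=(Q[:,:2]-m)@b
print(len(Q),"axis deg",np.degrees(np.arctan2(a[1],a[0])),m,np.percentile(s,[0,.5,99.5,100]),Q[:,2].max())
for lo in range(-110,120,20):
    q=(s>=lo)&(s<lo+20)
    if q.sum():print(lo,q.sum(),t[q].min(),t[q].max(),np.median(t[q&(t>0)]),np.median(t[q&(t<0)]))
for q in("tongs","jaws"):
    for r in tip_of(q,"wrist")[:2]:
        vv,uu=r["pixel"];
        # intersect ray with plane z=0 / 13
        A=wworld(np.array([uu,uu]),np.array([vv,vv]),np.array([100.,300.]),P);z=0 if q=="tongs" else 13
        f=(z-A[0,2])/(A[1,2]-A[0,2]);print(q,r["p"],(vv,uu),A[0]+f*(A[1]-A[0]))
h=np.radians(24);ax=np.array([np.cos(h),np.sin(h)]);ay=np.array([-ax[1],ax[0]])
for x,y in((-107,0),(0,0),(33,28),(33,-28),(-33,28),(-33,-28),(85,0)):
    c=wproj([[*(o+x*ax+y*ay),26 if y else 13]],P)[0];cv2.circle(im,tuple(int(i) for i in c),3,(255,0,0),-1)
save("w1",im);rel([596,176,3],24)
E
```

```text
1668 axis deg 22.945778981322455 [593.2 174.9] [-100.9  -98.6  105.   106.1] 27.981449926316813
-110 86 -9.850511282868139 10.578022310816397 3.0978754243915354 -3.466478713831581
-90 328 -15.317717659492175 15.578884591050599 6.603007605123153 -7.554579847026796
-70 111 -17.628601385413752 18.133002648364908 14.620949451788949 -15.023615935477649
-50 119 -23.653369319065124 23.508276674552 20.022382726538527 -20.029876304608887
-30 120 -27.407025068385696 26.753364917215833 23.930083938488483 -23.68724662480565
-10 141 -28.603975809061396 29.195048801880606 25.842435563383095 -26.028902125835042
10 141 -29.96683977388913 30.80497300415372 27.63176431963768 -27.38230015482162
30 136 -32.4727531584922 34.0967094676737 30.503294958002655 -29.81262466931536
50 109 -36.15063056412202 37.85964125762133 34.73706139640839 -33.76446734538875
70 203 -38.88972777425881 40.00814449828763 36.2481862391691 -34.20614864238635
90 174 -40.321729818190576 41.74542720369048 37.13932760994744 -35.47703514308078
pos [598.8 178.  237.3] heading 22.13 delta [234.3   0.7   3.1] yaw -1.87 w 88.10230023375138 t 2.3 xaxis [-0. -0. -1.]
```

View pics/w1.png

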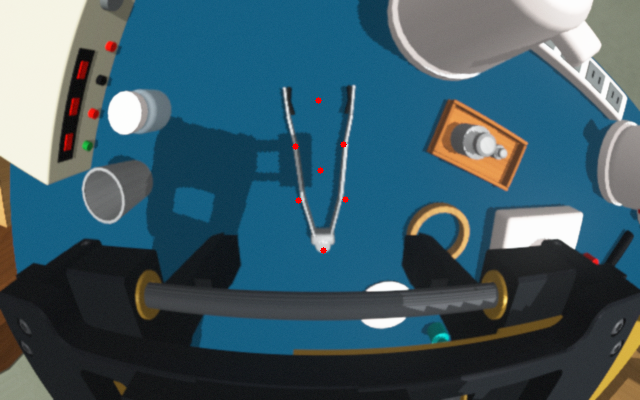

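Request:
servo_tool --deltas '[[[50,0,2,-1,0],[50,0,0,0,0],[50,0,0,0,0],[40,0,0,0,0],[15,0,0,0,0]]]'

```text
time_s: 2.92
position: [598.4, 177.3, 28.6]
ee_rot: [1.995, 0.421, -1.986]
ft_force: [-0.1, 1.1, 0.4]
width: 88.1
```

```bash
python3 -c "
from h import *
rel([597,177,3],23)"
```

```text
pos [598.41462554 177.27531991  28.56194286] heading 23.92 delta [25.55533391 -0.36788826  1.50978695] yaw 0.92 w 88.12051088377363 t 2.925 xaxis [ 4.48642018e-03  1.84983857e-05 -9.99989936e-01]
```

Request:
servo_tool --deltas '[[[12,0,1,0,0],[8,0,0,0,0],[4,0,0,0,0],[0,0,0,0,0]]]'

```text
time_s: 3.42
position: [599.4, 177.1, 6.2]
ee_rot: [1.999, 0.422, -1.98]
ft_force: [-0.3, -0.5, 0.3]
width: 88.0
```

Request:
servo_tool --deltas '[[[2.5,0,2,0,0],[0,0,0,0,60],[0,0,0,0,108],[0,0,0,0,108],[0,0,0,0,108]]]' --force 50

```text
time_s: 4.05
position: [598.2, 176.3, 4.9]
ee_rot: [2.001, 0.422, -1.978]
ft_force: [0.2, 0.1, 0.2]
width: 51.4
```

Request:
servo_tool --deltas '[[[0,0,0,0,108],[0,0,0,0,108]]]'

```text
time_s: 4.3
position: [598.2, 176.2, 4.8]
ee_rot: [2.001, 0.422, -1.978]
ft_force: [0.5, 0.2, 0.6]
width: 51.0
```

Request:
servo_tool --deltas '[[[-10,0,0,0,108],[-25,0,0,0,108],[-30,0,0,0,108],[-30,0,0,0,108],[-30,0,0,0,108]]]'

```text
time_s: 4.92
position: [595.6, 176.1, 133.6]
ee_rot: [1.997, 0.423, -1.982]
ft_force: [-0.3, 0.1, -1.0]
width: 51.3
```

```bash
cat > chk.py <<'E'
from h import *
import sys
np.set_printoptions(precision=1,suppress=True)
def chk(name,lo=-60,hi=40):
    s=sense();P=cam("wrist");R=cv2.Rodrigues(np.array(s["ee_rot"],float))[0];T=np.array(s["position"])
    im,d=get_image("wrist");v,u=np.nonzero((d>0)&(d<600));w=wworld(u,v,d[v,u],P)
    L=(w-T)@R; L=np.c_[-L[:,2],-L[:,1],-L[:,0]]  # fwd, left, up in tool
    k=(L[:,0]>20)&(L[:,0]<125)&(abs(L[:,1])<50)&(L[:,2]>-15)&(L[:,2]<45)
    Q=L[k];print("pts",len(Q))
    for a in range(20,125,15):
        for sgn in(1,-1):
            q=Q[(Q[:,0]>=a)&(Q[:,0]<a+15)&(Q[:,1]*sgn>0)]
            if len(q):print(a,sgn,len(q),"lat",np.percentile(q[:,1],[2,50,98]),"top",np.percentile(q[:,2],[2,50,95]))
    print("fwd max",Q[:,0].max() if len(Q) else None)
    save(name,im);print(T,R[:,0],s["width"],s["ft_force"],s["time_s"]); return im
if __name__=="__main__": chk(sys.argv[1])
E
python3 chk.py w2
```

```text
pts 6865
20 1 574 lat [21.3 22.2 25.4] top [-3.2 18.9 21.3]
20 -1 611 lat [-27.7 -24.5 -23.2] top [-3.3 17.1 20.9]
35 1 476 lat [22.6 24.1 26.7] top [-0.5 16.  18.2]
35 -1 514 lat [-30.3 -27.4 -25.4] top [-0.8 14.8 18.2]
50 1 507 lat [24.6 26.2 28.9] top [-1.1 15.9 18.3]
50 -1 542 lat [-33.1 -30.2 -28.3] top [-0.8 15.1 18.1]
65 1 741 lat [21.1 25.9 29.8] top [ 2.1 15.2 17. ]
65 -1 782 lat [-34.6 -30.  -25.6] top [ 2.  15.  16.5]
80 1 725 lat [23.  25.8 30.2] top [ 2.5 15.3 16.6]
80 -1 767 lat [-35.9 -31.  -28.8] top [ 1.5 15.  16.4]
95 1 358 lat [22.  25.  30.4] top [ 1.9 15.1 16.6]
95 -1 268 lat [-36.6 -30.7 -28.2] top [ 2.4 14.7 16.2]
fwd max 101.68205455654629
[595.6 176.1 133.6] [ 0.  0. -1.] 51.254780850874084 [-0.3  0.1 -1. ] 4.925
```

View pics/w2.png

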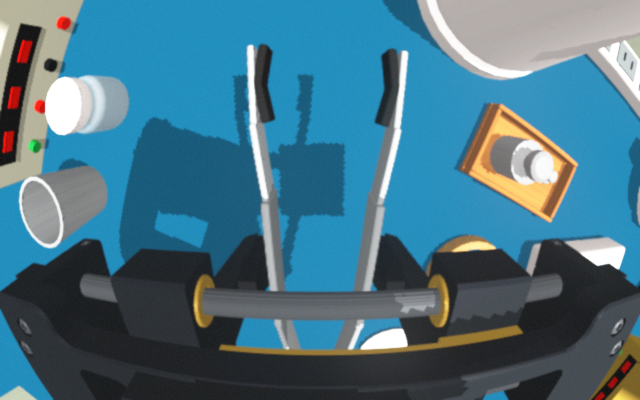

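Request:
servo_tool --deltas '[[[-6,20,15,0,108],[-6,30,22,0,108],[-4,35,25,0,108],[0,35,25,0,108],[0,35,25,0,108]]]'

```text
time_s: 5.6
position: [557.1, -13.5, 155.2]
ee_rot: [2.004, 0.426, -1.967]
ft_force: [0.6, 0.7, -1.7]
width: 51.3
```

Request:
servo_tool --deltas '[[[0,35,25,0,108],[0,35,25,0,108],[0,35,25,0,108],[0,30,22,0,108],[0,20,14,0,108]]]'

```text
time_s: 6.22
position: [517.3, -207.4, 154.4]
ee_rot: [2.006, 0.424, -1.967]
ft_force: [0.0, 0.3, 0.2]
width: 50.9
```

```bash
cat > chk2.py <<'E'
from chk import *
name=sys.argv[1];z0=float(sys.argv[2]) if len(sys.argv)>2 else None
chk(name)
s=sense();T=np.array(s["position"]);R=cv2.Rodrigues(np.array(s["ee_rot"],float))[0];P=cam("wrist")
im,d=get_image("wrist");v,u=np.nonzero((d>0)&(d<600));w=wworld(u,v,d[v,u],P)
k=(np.hypot(w[:,0]-600,w[:,1]+180)<38)
for lo,hi in((64,75),(82,100),(108,122)):
    q=w[k&(w[:,2]>lo)&(w[:,2]<hi)]
    if len(q):
        c,r=cv2.minEnclosingCircle(q[:,:2].astype(np.float32));l=(np.array([*c,T[2]])-T)@R
        print(lo,len(q),"mean",q.mean(0),"circ",np.array(c),r,"fwd",-l[2],"left",-l[1])
rel([509.8,-210.4,150],23.5)
E
python3 chk2.py w3
```

```text
pts 6908
20 1 580 lat [21.3 22.2 25.4] top [-3.  19.1 21.5]
20 -1 616 lat [-27.6 -24.6 -23.1] top [-3.4 17.3 21.1]
35 1 481 lat [22.5 24.1 26.7] top [-0.4 16.2 18.6]
35 -1 516 lat [-30.3 -27.4 -25.5] top [-0.5 15.2 18.3]
50 1 506 lat [24.6 26.1 29. ] top [-0.3 16.4 18.8]
50 -1 541 lat [-33.1 -30.2 -28.3] top [-0.1 15.2 18.5]
65 1 745 lat [21.1 25.8 29.7] top [ 2.4 15.6 17.5]
65 -1 786 lat [-34.6 -29.9 -25.6] top [ 2.6 15.4 16.9]
80 1 736 lat [23.  25.7 30.1] top [ 2.4 15.8 17.2]
80 -1 774 lat [-36.  -31.1 -28.8] top [ 2.3 15.5 16.9]
95 1 353 lat [22.  25.  30.5] top [ 2.7 15.8 17.3]
95 -1 274 lat [-36.5 -30.9 -28.2] top [ 2.4 15.4 17.1]
fwd max 101.71225915012506
[ 517.3 -207.4  154.4] [ 0.  0. -1.] 50.88760983262906 [0.  0.3 0.2] 6.225
64 6336 mean [ 602.  -180.3   69.5] circ [ 600. -180.] 37.99583435058594 fwd 87.97401220500308 left -6.935080268785166
82 407 mean [ 590.5 -178.8   99.4] circ [ 591.2 -178.7] 14.902305603027344 fwd 80.44286609346409 left -2.1247363274275557
108 836 mean [ 591.3 -178.7  116. ] circ [ 591.4 -178.7] 10.120112419128418 fwd 80.6474372175022 left -2.159105720208198
pos [ 517.3 -207.9  154.3] heading 24.17 delta [ 4.2 -0.8  7.9] yaw 0.67 w 50.99177416748665 t 6.325 xaxis [ 0.  0. -1.]
```

View pics/w3.png

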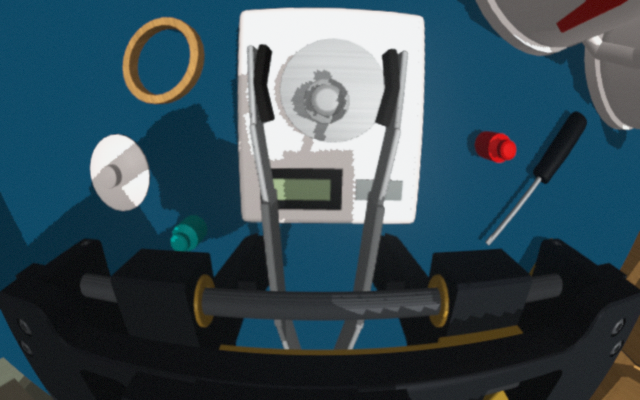

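Request:
servo_tool --deltas '[[[0,-1,4.5,0,108],[20,0,0,0,108],[20,0,0,0,108],[15,0,0,0,108],[8,0,0,0,108]]]'

```text
time_s: 6.95
position: [514.3, -204.8, 90.2]
ee_rot: [2.005, 0.425, -1.964]
ft_force: [-0.4, 0.5, -0.7]
width: 51.3
```

```bash
python3 chk2.py w4 | tail -6
```

```text
fwd max 101.63955045608222
[ 514.3 -204.8   90.2] [ 0.  0. -1.] 51.27032673336558 [-0.4  0.5 -0.7] 6.95
64 9579 mean [ 600.4 -174.9   69.5] circ [ 600. -180.] 37.994503021240234 fwd 88.53491380331538 left -13.007925636330777
82 1280 mean [ 590.4 -180.6   98. ] circ [ 586.4 -176. ] 34.70890426635742 fwd 77.75828145294705 left -3.741529842126237
108 2308 mean [ 592.  -181.7  114.8] circ [ 589.5 -177.1] 35.436676025390625 fwd 80.15733880681022 left -6.045889332802807
pos [ 514.2 -205.    90.3] heading 24.38 delta [-59.7   3.6   5.1] yaw 0.88 w 51.074423874519006 t 7.05 xaxis [ 0.  0. -1.]
```

Request:
servo_tool --deltas '[[[0,4.5,3.5,0,108],[0,0,0,0,108]]]'

```text
time_s: 7.3
position: [513.2, -211.2, 91.3]
ee_rot: [2.006, 0.424, -1.963]
ft_force: [-0.3, -0.8, -0.6]
width: 50.9
```

Run:
```python
from h import *
np.set_printoptions(precision=1,suppress=True)
s=sense();T=np.array(s["position"]);R=cv2.Rodrigues(np.array(s["ee_rot"],float))[0];P=cam("wrist")
im,d=get_image("wrist");v,u=np.nonzero((d>0)&(d<600));w=wworld(u,v,d[v,u],P)
for lo,hi,r in((108,120,14),(94,102,18)):
    q=w[(np.hypot(w[:,0]-591.4,w[:,1]+178.7)<r)&(w[:,2]>lo)&(w[:,2]<hi)]
    c=cv2.minEnclosingCircle(q[:,:2].astype(np.float32));l=(np.array([*c[0],T[2]])-T)@R
    print(len(q),c,"fwd",-l[2],"left",-l[1])
print(T)
save("w5",im[0:250,150:500].repeat(2,0).repeat(2,1))
```

```text
1895 ((591.4889526367188, -178.67913818359375), 10.21584415435791) fwd 84.68095193617211 left -2.6719356309866185
1460 ((591.4037475585938, -178.6566619873047), 15.02387523651123) fwd 84.61265529149296 left -2.6162838483046738
[ 513.2 -211.2   91.3]
```

View pics/w5.png

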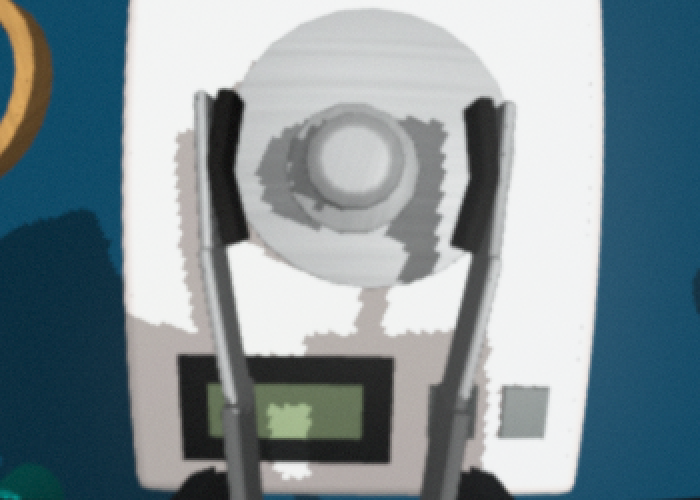

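Request:
servo_tool --deltas '[[[6,0,0,0,108],[4.5,0,0,0,108],[0,0,0,0,108]]]'

```text
time_s: 7.72
position: [513.6, -211.1, 80.4]
ee_rot: [2.006, 0.423, -1.962]
ft_force: [-0.1, -0.4, 0.8]
width: 51.0
```

```bash
python3 -c "
from h import *
np.set_printoptions(precision=1,suppress=True)
s=sense();rel([591.4,-178.7,80.5],24.3);print(s['ft_force'])"
```

```text
pos [ 513.6 -211.1   80.4] heading 24.39 delta [  1.6   2.6 -84.3] yaw 0.09 w 51.02255503058189 t 7.725 xaxis [ 0. -0. -1.]
[-0.1 -0.4  0.8]
```

Request:
servo_tool --deltas '[[[0,0,0,0,118],[0,0,0,0,126],[0,0,0,0,133],[0,0,0,0,140],[0,0,0,0,148]]]' --force 50

```text
time_s: 8.35
position: [513.7, -211.2, 80.6]
ee_rot: [2.006, 0.423, -1.962]
ft_force: [0.5, -0.4, -0.4]
width: 37.5
```

Request:
servo_tool --deltas '[[[0,0,0,0,170],[0,0,0,0,190],[0,0,0,0,200],[0,0,0,0,200]]]'

```text
time_s: 8.85
position: [513.8, -211.2, 80.6]
ee_rot: [2.006, 0.423, -1.962]
ft_force: [0.1, 0.3, -1.3]
width: 37.9
```

Request:
servo_tool --deltas '[[[-4,0,0,0,200],[-8,0,0,0,200],[-12,0,0,0,200],[-15,0,0,0,200],[-15,0,0,0,200]]]'

```text
time_s: 9.48
position: [511.9, -210.8, 137.5]
ee_rot: [2.005, 0.425, -1.964]
ft_force: [0.2, -0.2, -3.3]
width: 37.8
```

Request:
servo_tool --deltas '[[[-15,0,0,0,200],[-15,0,0,0,200],[-10,0,0,0,200],[-4,0,0,0,200],[0,0,0,0,200]]]'

```text
time_s: 10.1
position: [511.1, -211.0, 186.1]
ee_rot: [2.006, 0.423, -1.961]
ft_force: [-0.8, 0.6, -2.0]
width: 37.7
```

Run:
```python
from h import *
np.set_printoptions(precision=1,suppress=True)
s=sense();T=np.array(s["position"]);R=cv2.Rodrigues(np.array(s["ee_rot"],float))[0];P=cam("wrist")
im,d=get_image("wrist");v,u=np.nonzero((d>0)&(d<600));w=wworld(u,v,d[v,u],P)
z0=T[2]-80.5
for lo,hi,r in((108,122,14),(94,104,18)):
    q=w[(np.hypot(w[:,0]-591.4,w[:,1]+178.7)<r)&(w[:,2]>z0+lo)&(w[:,2]<z0+hi)]
    if len(q):
        c=cv2.minEnclosingCircle(q[:,:2].astype(np.float32));l=(np.array([*c[0],T[2]])-T)@R
        print(len(q),c,"z",np.percentile(q[:,2],[5,50,95])-z0,"fwd",-l[2],"left",-l[1])
print(T,s["width"],s["ft_force"],s["torque"],s["time_s"])
b,_=get_image("side");a,_=get_image("scene")
o=np.hstack([cv2.resize(im[0:250,150:500],(400,286)),cv2.resize(b[170:290,310:430],(286,286))]);save("w6",o)
```

```text
2224 ((588.9439086914062, -178.6435546875), 10.063159942626953) z [113.5 115.3 116.6] fwd 84.225114995517 left -2.6926046555624317
2406 ((591.3954467773438, -178.69479370117188), 17.99196434020996) z [ 96.3  98.7 100.3] fwd 86.43583264478166 left -3.751986118339024
[ 511.1 -211.   186.1] 37.68021380437829 [-0.8  0.6 -2. ] [ 0.   0.2 -0. ] 10.1
```

View pics/w6.png

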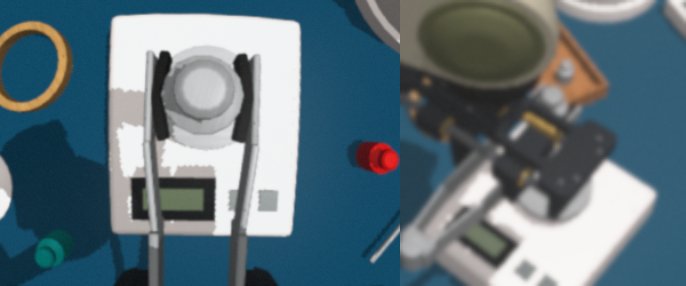

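Request:
servo_tool --deltas '[[[0,0,0,0,200],[0,0,0,0,200],[0,0,0,0,200],[0,0,0,0,200],[0,0,0,0,200]]]'

```text
time_s: 10.88
position: [510.7, -210.7, 184.7]
ee_rot: [2.005, 0.425, -1.964]
ft_force: [0.0, 0.2, -2.9]
width: 37.5
```

Run:
```python
from h import *
np.set_printoptions(precision=1,suppress=True)
s=sense();T=np.array(s["position"]);P=cam("wrist")
im,d=get_image("wrist");v,u=np.nonzero((d>0)&(d<600));w=wworld(u,v,d[v,u],P);z0=T[2]-80.5
q=w[(np.hypot(w[:,0]-589,w[:,1]+178.7)<14)&(w[:,2]>z0+108)&(w[:,2]<z0+122)]
top=q[(q[:,2]>z0+113)];n=np.linalg.svd(top-top.mean(0))[2][2]
c=cv2.minEnclosingCircle(q[:,:2].astype(np.float32))
print(c,np.percentile(q[:,2],[5,50,95])-z0,"knob-top normal",n,T,s["width"],s["ft_force"],s["time_s"])
ok=abs(np.median(q[:,2])-z0-115)<3 and np.hypot(c[0][0]-600,c[0][1]+180)<25
print(ok)
if ok: print(close_job())
```

```text
((588.5736694335938, -178.43898010253906), 10.016823768615723) [113.3 115.2 116.6] knob-top normal [-0.  0.  1.] [ 510.7 -210.7  184.7] 37.484626414517166 [ 0.   0.2 -2.9] 10.875
True
the job is handed in; nothing more can be done
None
```

I picked up the tongs, closed them on the check weight, lifted it straight off the pan and handed the job in at about 11 s. The job reports no verdict, so what follows rests on my own last checks.

- **Position:** the weight's axis is at about (589, -178) mm and its underside is about 104 mm above the pan. That is about 11 mm sideways from the pan centre and within about 2 mm of mid-jaws.
- **Upright and still:** the top of the knob measured level. Over roughly 0.8 s its position relative to the tongs changed by less than 1 mm. The measured tool height dropped about 1.4 mm over that time, close to the reading noise.
- **Grip:** the fingers stayed at about 37.5 mm with a 50 N setting, a little under the expected 39 mm. The wrist load of 2–3 N fits the tongs plus the weight.
- **Balance and bystanders:** no sign of contact showed in the pictures or the wrist force. I did not re-measure the bystanders' positions at the end, and I had no direct reading of the jaw forces.
- **Views:** the gripper hid the weight in the side view at the end, so the final check relies on the wrist camera alone.

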